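# Set and lock the last leg of a bin stand

## Robot

A 6-joint arm with a two-finger parallel gripper is mounted at the origin on the work surface. World frame = base frame: x ahead of the robot, y to its left, z up, the work surface at z = 0. Lengths are in m, angles in degrees, forces in N, time in s.
With the tool pointing down it reaches from about 0.25 to 0.725 m from the base axis. Payload 4 kg.
Tool frame: the origin (TCP) lies at the very end of the fingers, on their centre line; the grasp point (between the pads) lies 19 mm behind it; x points along the fingers, y is the direction in which the jaws open and shut, and the axes are right-handed (so a half turn about x gives the same grasp; the last joint's range is limited). The gripper opens to 85 mm and grips with 20 to 120 N. Pads are 22 mm wide; open, the fingers measure 114 mm over their backs; the gripper's body (76 mm by 85 mm) begins 54 mm behind the grasp point. The pads swing forward as they close: fully open they stand 13 mm farther back than shut.
Start: joints at [-67.093, 13.785, 0.286, 76.501, 0, 90], TCP at [0.195, -0.461, 0.231] pointing down, gripper open.
Joint ranges: [-155.79, 155.79], [-60.16, 107.12], [-62.33, 73.08], [-114, 123.19], [-81.49, 82.49], [-180, 180]. Speed limits (degrees/s): [159.86, 159.86, 180, 180, 180, 180].

## Interface

Orientations are given as [roll, pitch, yaw] about the fixed x, y, z axes, in that order (R = Rz(yaw) Ry(pitch) Rx(roll)).
In Python, from workcell import r gives the robot as it stands.
- The arm moves only by the tool servo_tool, never from a script. Its argument "rows" is one flat list of numbers, 5 for each row, row after row: the shift along the tool's x, y, z in m, then the turn about the tool's x in rad, then the opening, from 0 (shut) to 1 (fully open). A call has 1 to 5 rows; each row is the pose to reach, as a shift and turn from the pose commanded when the call began, along the tool's axes at that moment; what a row does not reach only later rows make up. A row lasts 1/8 s, in which the tool goes at most 62.5 mm and 10.7 degrees, less where a joint would pass 70% of its speed; a pose out of reach is approached as far as the arm can. A call with a gripper value outside its range is refused whole. The fingers move at their own pace and stop on an object; the grip force is fixed at half the most. Time passes only in rows, so rows that repeat a pose let the fingers close. It gives the time, the measured TCP pose, the force and the opening at its end, in the units of the state.
- r.observe(): the state, without advancing time (a new reading comes with each control period).
- r.get_image(name): name is "scene" or "top"; returns the picture (384x512x3 uint8, blue, green, red); there is no depth.
- r.camera_model(name): a dict with "fx", "fy", "cx", "cy" (pixels), "distortion" ([k1, k2, p1, p2, k3] as OpenCV has them; the pictures are not rectified), "extrinsics" (4x4, takes a point from camera to world coordinates). Camera axes: x right, y down, z forward; pixel columns grow to the right and rows downward; lengths in m; the calibration is good to about 2 mm. A picture is of the moment at which its call begins. camera_model takes no time and is no camera call.
- r.close_job(): hands the job in, once; it reports no verdict.
The state is a dict: "clock": time; "q": joint angles; "joint_vel": joint speeds; "joint_torque": joint torques, N m; "tcp_pos": TCP position; "tool_rot": TCP orientation; "contact_force": force on the tool from outside, world axes, zero at the start; "moment": the same for the moment, N m; "grip_width": finger opening in m.
Only numpy, scipy, OpenCV 4.12 (cv2) and the standard library are available. Lean on these libraries where they do the work, as an engineer would, in place of code of your own. Each camera call takes 0.05 s, during which the arm holds its last target.

## Task

A low stand for parts bins lies upside down on the bench; three of its legs are set and locked, the fourth is unlocked and its spring has pushed it right out. Grip that leg near its end, push it in until the lower edge of its yellow band is level with the top of its black collar, and, keeping the leg gripped there, turn your hand about the leg so that a finger sweeps the red cam lever round against its stop and locks the leg. Do not let go of the leg once it is pushed in, leave the things around it alone, and finish still gripping the leg at its mark with the lever shut.

Things in the scene. Friction and masses are not known exactly. Their poses are not given: they have to be found in the camera images.
- stand: Low bin stand lying upside down; it does not shift. Grey board 340 x 400 mm, 18 mm thick, with four upright legs. Origin: on the bench, on the axis of the unlocked leg (corner nearest the robot and to its right); x, y along the board's edges, roughly the robot's. The three locked legs, 200 mm tall with levers shut, stand at (250,0), (0,310), (250,310) mm.
- collar_top (a point): Point on the unlocked leg's upright axis, level with the top face of its fixed black collar (38 mm across), 150 mm above the bench. The leg is at its mark when mark is at this height.
- leg_top (a point): Centre of the upper end of the unlocked leg, an upright aluminium tube 24 mm across with a flush black end plug; grip it from above. At the start it is 140 mm above the collar top. The leg ends 42 to 60 mm above mark. To have the finger tips beside the lever's fin when the mark is down, grip with the tips 5 to 15 mm above mark.
- leg_slide (a joint): How far the unlocked leg is pushed straight down into its socket, m: 0 fully out, at most 0.108. An inner spring pushes it out again with 3 to 9 N when let go. While the lever is open the leg also turns freely about its own axis.
- mark (a point): Point on the leg's axis at the lower edge of the yellow band (8 mm wide) round the unlocked leg; it moves with the leg. The band sits in a different place each time, 80 to 98 mm above the collar top at the start.
- lever_fin (a point): Centre of the upright fin of the red cam lever, a ring round the collar with an arm reaching 63 mm out. The fin is a radial plate 7 mm thick, from 16.5 to 48.5 mm out from the leg's axis and 2 to 32 mm above the collar top. Seen from above the lever closes clockwise about the leg's axis when a finger going round the leg pushes the fin's side.
- cam_lever (a joint): Angle of the cam lever about the leg's axis, rad: 0 shut against its stop, arm along the stand's +y axis; greater is more open, anticlockwise from above (starts 0.75 to 1.1, at most 1.2). It stays where it is left and needs 0.1 to 0.4 N m to turn; towards the end it clamps the leg.
- tape_roll_c (a point): Bystander: centre of a yellow tape roll, 90 mm across and 24 mm high, lying on the stand's board between the legs.
- parts_bin_c (a point): Bystander: a red open parts bin 150 x 100 x 75 mm on the bench beside the stand; this point is at its centre, half-way up.
- carton_c (a point): Bystander: a small carton 90 x 60 x 50 mm with an orange stripe, lying on the stand's board between the legs; this point is at its centre.

How it is judged (in metres and radians):
On the way, in this order (a step that is already met when the one before it is completed fails the run):
1. the leg is gripped and held at its mark with the lever still open (z of mark in the frame of collar_top between -0.004 and 0.004 m and contact force between the fingers and leg above 5 N and value of joint cam_lever above 0.5 rad), for 0.2 s.
2. the lever is shut with the leg gripped at its mark (z of mark in the frame of collar_top between -0.004 and 0.004 m and contact force between the fingers and leg above 5 N and value of joint cam_lever below 0.1 rad), for 0.2 s.
At the end, for the whole second after the job is handed in: The lower edge of the yellow band is level with the collar top within 4 mm, the cam lever is within 0.1 rad of its stop, the fingers still grip the leg with more than 5 N, and the tape roll, bin and carton are within 20 mm of where they were (all of step 2 and distance of each of tape_roll_c, parts_bin_c, carton_c from where it was at the start of the episode below 0.02 m); the arm keeps its last pose, push and grip.
It fails at once if the leg is let go after being pushed in (z of leg_top in the frame of collar_top below 0.11 m and contact force between the fingers and leg below 0.3 N).
It fails at once if the lever is swung shut while the leg is more than 8 mm off its mark (value of joint cam_lever below 0.5 rad and (z of mark in the frame of collar_top above 0.008 m or z of mark in the frame of collar_top below -0.008 m)).
It fails at once if a bystander is pushed away (distance of any of tape_roll_c, parts_bin_c, carton_c from where it was at the start of the episode above 0.03 m).
It also fails if it takes over 38 s, if anything falls off the work surface, if the arm or the gripper's body presses on something with over 40 N, if the wrist force passes 120 N, or if a joint passes its speed limit or range.

## Working session

There is one attempt and no reset: what is moved stays moved. The work goes in short steps, Python scripts to look and compute and a tool call to move; the robot and the scene stay as the last step left them, time stands still between calls to the robot, and variables do not carry over. Pictures are saved under pics/ and viewed, and the job is handed in when it is done.

Besides the shell and the picture viewer there is one more tool, called after "Call:" by a JSON object that holds its "fn" and its "kwargs". servo_tool: Moves the arm, as the interface text tells. Its arguments: {"type":"object","properties":{"rows":{"type":"array","items":{"type":"number"}}},"required":["rows"]}

```bash
mkdir -p pics; ls
python3 - <<'E'
from workcell import r
import cv2
o=r.observe()
for k,v in o.items(): print(k,v)
for n in("scene","top"):
    cv2.imwrite(f"pics/{n}0.png",r.get_image(n)); m=r.camera_model(n); print(n,m)
E
```

```text
pics
clock 0.0
q [-6.70934381e+01  1.38336327e+01  2.13688964e-01  7.65001390e+01
  1.36782832e-03  9.00005600e+01]
joint_vel [ 0.01576555 -0.03175855 -0.06899009 -0.06732433  0.00340499 -0.02799222]
joint_torque [-1.15441224e-03 -3.72319150e+01  2.52406329e+01  1.68197573e-02
  1.30066919e-04  9.95373000e-06]
tcp_pos [ 0.19437939 -0.45999488  0.23040027]
tool_rot [-90.65205068  89.87990946 112.25394978]
contact_force [ 0.51642809  0.09651011 -0.26812756]
moment [ 0.04740489 -0.01387577  0.00389755]
grip_width 0.08527511086500353
scene {'fx': 479.703758235864, 'fy': 479.703758235864, 'cx': 249.71362743945676, 'cy': 190.55052396756855, 'distortion': array([-0.19201968,  0.        ,  0.        ,  0.        ,  0.        ]), 'extrinsics': array([[ 0.75374842,  0.41663003, -0.50821525,  1.14679284],
       [ 0.65698963, -0.45997012,  0.59732078, -0.61794504],
       [ 0.01509795, -0.78412174, -0.62042336,  0.84518452],
       [ 0.        ,  0.        ,  0.        ,  1.        ]])}
top {'fx': 413.5451465793043, 'fy': 413.5451465793043, 'cx': 257.6866659061328, 'cy': 188.2452636522529, 'distortion': array([-0.10540107,  0.        ,  0.        ,  0.        ,  0.        ]), 'extrinsics': array([[ 0.02228954, -0.99183827,  0.12553892,  0.44803403],
       [-0.99944648, -0.02520827, -0.021709  ,  0.04508384],
       [ 0.02469644, -0.12498555, -0.99185115,  1.31381034],
       [ 0.        ,  0.        ,  0.        ,  1.        ]])}
```

View pics/scene0.png

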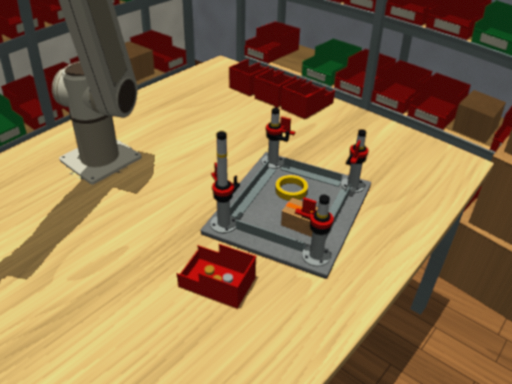

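View pics/top0.png

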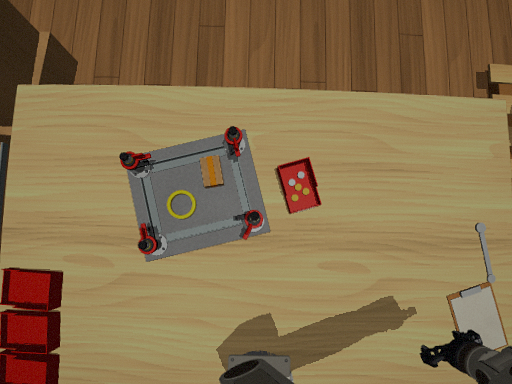

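The scene view has the unlocked leg at about (222,135)–(224,225), standing taller than the others. In the top view its head is near (253,217) and the lever points down-left. I'll zoom in next.

Run:
```python
import cv2
a=cv2.imread("pics/scene0.png")[120:245,170:270]
b=cv2.imread("pics/top0.png")[185:265,205:285]
cv2.imwrite("pics/c0.png",cv2.resize(a,None,fx=4.7,fy=4.7,interpolation=cv2.INTER_CUBIC))
cv2.imwrite("pics/d0.png",cv2.resize(b,None,fx=7,fy=7,interpolation=cv2.INTER_CUBIC))
```

```text
(no output)
```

View pics/c0.png

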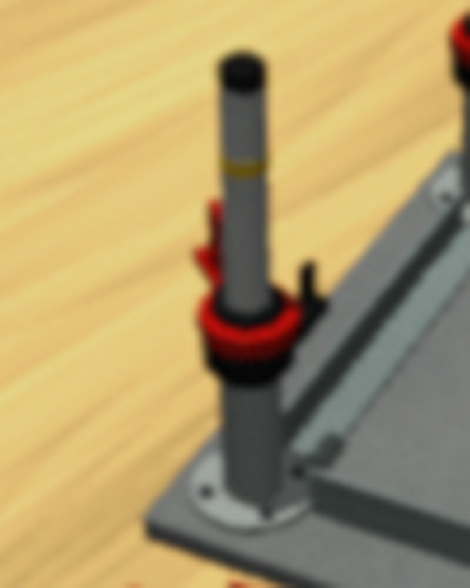

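View pics/d0.png

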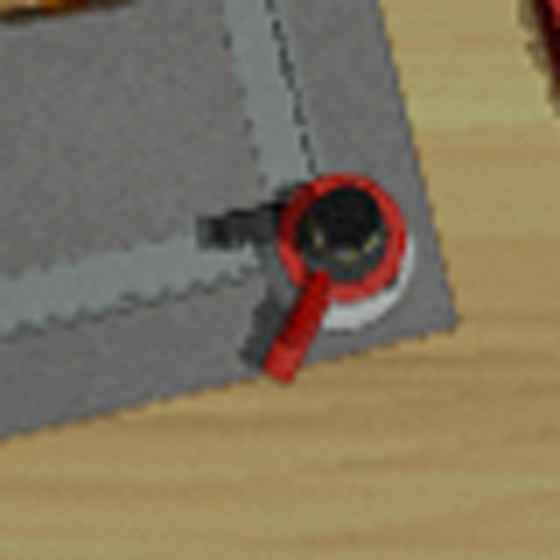

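Run:
```python
import cv2,numpy as np
b=cv2.imread("pics/top0.png")
t=[cv2.resize(b[y-25:y+25,x-25:x+25],None,fx=7.8,fy=7.8,interpolation=cv2.INTER_CUBIC) for x,y in((235,135),(150,244),(130,161))]
a=cv2.imread("pics/scene0.png")
s=[cv2.resize(a[y-35:y+15,x-25:x+25],None,fx=5.2,fy=4,interpolation=cv2.INTER_CUBIC) for x,y in((322,225),(276,133),(358,160))]
top=np.hstack(t)[:, :780]; bot=np.hstack(s)
cv2.imwrite("pics/e0.png",np.vstack([np.hstack([cv2.resize(i,(260,260)) for i in t]),np.hstack([cv2.resize(a[y-35:y+15,x-25:x+25],(260,260),interpolation=cv2.INTER_CUBIC) for x,y in((322,225),(276,133),(358,160))])]))
```

```text
(no output)
```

View pics/e0.png

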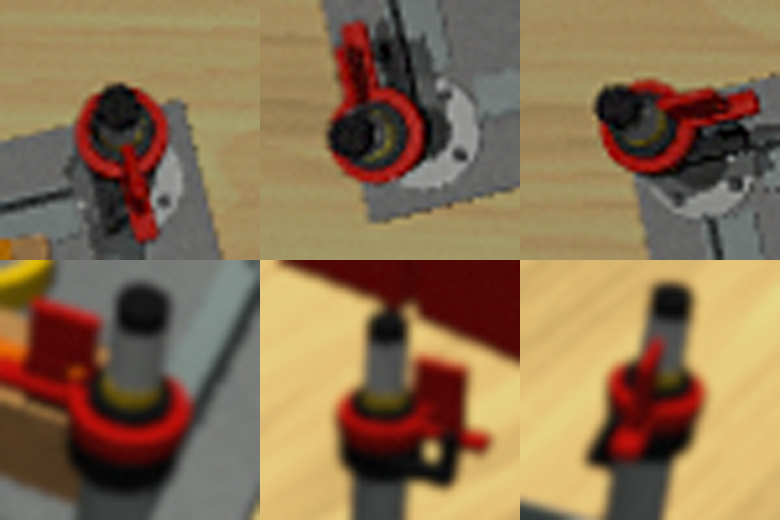

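```bash
cat > h.py <<'E'
import numpy as np,cv2
from workcell import r
def proj(n,P):
    m=r.camera_model(n); T=np.linalg.inv(m["extrinsics"])
    K=np.array([[m["fx"],0,m["cx"]],[0,m["fy"],m["cy"]],[0,0,1]])
    p,_=cv2.projectPoints(np.asarray(P,float).reshape(-1,3),cv2.Rodrigues(T[:3,:3])[0],T[:3,3],K,m["distortion"])
    return p[:,0]
E
python3 - <<'E'
from h import *
from scipy.optimize import least_squares
L=np.array([[0,0,.29],[.25,0,.2],[0,.31,.2],[.25,.31,.2]])
top=np.array([[253.9,216.4],[232.5,129.8],[142.5,244.8],[123.9,156]])
sc=np.array([[221.2,134.1],[323.9,197.3],[275.2,108.8],[361.8,131.7]])
def W(p):
    c,s=np.cos(p[2]),np.sin(p[2]); w=L.copy(); w[:,0]=p[0]+c*L[:,0]-s*L[:,1]; w[:,1]=p[1]+s*L[:,0]+c*L[:,1]; return w
f=lambda p:np.r_[(proj("top",W(p))-top).ravel(),(proj("scene",W(p))-sc).ravel()]
s=least_squares(f,[.4,0,0.1]); print(s.x,np.degrees(s.x[2])); print(s.fun.reshape(-1,2).round(2))
# leg only
for nm in(("top",top[0]),("scene",sc[0])):
    g=least_squares(lambda p:(proj(nm[0],[[p[0],p[1],.29]])[0]-nm[1]),s.x[:2]);print(nm[0],g.x)
x,y,yaw=s.x
C=r.camera_model("scene")["extrinsics"][:3,3]
d=C[:2]-[x,y]; d/=np.linalg.norm(d)
im=cv2.imread("pics/scene0.png").astype(np.float32)
zs=np.arange(.15,.30,.002)
P=proj("scene",[[x+.012*d[0],y+.012*d[1],z] for z in zs]).astype(np.float32)
for z,p in zip(zs,P):
    v=np.mean([cv2.remap(im,np.array([[p[0]+k]],np.float32),np.array([[p[1]]],np.float32),cv2.INTER_LINEAR)[0,0] for k in(-1,0,1)],0)
    if z>.15: print(f"{z:.3f}",p.round(1),v.round(),round(float(v[2]-v[0])))
# lever : predict fin ends for angles in top
E
```

```text
[0.50959302 0.02813635 0.26288463] 15.062179883280882
[[ 0.97 -0.96]
 [ 0.35 -0.26]
 [-0.61 -0.21]
 [-0.47 -0.49]
 [-0.6  -1.28]
 [-0.16 -0.26]
 [-0.25  0.01]
 [-0.06 -0.88]]
top [0.5071501  0.03048271]
scene [0.51430226 0.02513581]
0.152 [221.9 185.6] [59. 61. 59.] 0
0.154 [221.9 184.9] [72. 74. 73.] 1
0.156 [221.9 184.3] [77. 79. 78.] 1
0.158 [221.9 183.6] [79. 82. 80.] 1
0.160 [221.8 182.9] [80. 82. 80.] 1
0.162 [221.8 182.2] [79. 81. 80.] 1
0.164 [221.8 181.6] [79. 81. 80.] 1
0.166 [221.8 180.9] [80. 82. 80.] 1
0.168 [221.8 180.2] [79. 82. 80.] 1
0.170 [221.8 179.5] [79. 82. 80.] 1
0.172 [221.7 178.8] [79. 82. 80.] 1
0.174 [221.7 178.1] [79. 81. 79.] 1
0.176 [221.7 177.4] [79. 82. 80.] 1
0.178 [221.7 176.8] [80. 82. 80.] 0
0.180 [221.7 176.1] [80. 81. 80.] 0
0.182 [221.7 175.4] [80. 82. 80.] 0
0.184 [221.6 174.7] [80. 82. 80.] 0
0.186 [221.6 174. ] [80. 82. 80.] 0
0.188 [221.6 173.3] [80. 81. 80.] 0
0.190 [221.6 172.6] [80. 81. 80.] 0
0.192 [221.6 171.9] [80. 81. 80.] 0
0.194 [221.5 171.2] [80. 81. 80.] 0
0.196 [221.5 170.5] [80. 82. 80.] 0
0.198 [221.5 169.8] [80. 82. 80.] 0
0.2
[... 1106 characters left out ...]
79. 81. 80.] 1
0.262 [220.9 146.4] [79. 82. 80.] 0
0.264 [220.9 145.7] [80. 82. 80.] 0
0.266 [220.9 144.9] [79. 82. 80.] 1
0.268 [220.9 144.2] [79. 82. 79.] 1
0.270 [220.9 143.4] [78. 81. 79.] 1
0.272 [220.8 142.6] [78. 80. 79.] 1
0.274 [220.8 141.9] [77. 79. 78.] 1
0.276 [220.8 141.1] [73. 76. 74.] 1
0.278 [220.8 140.3] [63. 65. 63.] 0
0.280 [220.8 139.6] [46. 48. 47.] 0
0.282 [220.7 138.8] [28. 28. 28.] 1
0.284 [220.7 138. ] [14. 14. 14.] 0
0.286 [220.7 137.2] [11. 11. 11.] -1
0.288 [220.7 136.5] [13. 12. 12.] -1
0.290 [220.7 135.7] [16. 15. 16.] 0
0.292 [220.7 134.9] [19. 19. 20.] 1
0.294 [220.6 134.1] [21. 21. 22.] 1
0.296 [220.6 133.3] [21. 22. 23.] 2
0.298 [220.6 132.6] [26. 31. 34.] 8
```

```bash
cat >> h.py <<'E'
def ov(n,src,box,s,circs,out,lines=()):
    x0,y0,x1,y1=box; im=cv2.resize(src[y0:y1,x0:x1],None,fx=s,fy=s,interpolation=cv2.INTER_CUBIC)
    t=np.linspace(0,2*np.pi,60)
    for (x,y,z,R,col) in circs:
        p=proj(n,np.c_[x+R*np.cos(t),y+R*np.sin(t),0*t+z]); p=((p-[x0,y0]+.5)*s-.5)
        cv2.polylines(im,[np.round(p).astype(int)],True,col,1)
    for P,col in lines:
        p=proj(n,P); p=((p-[x0,y0]+.5)*s-.5)
        cv2.polylines(im,[np.round(p).astype(int)],False,col,1)
    cv2.imwrite(out,im); return im
E
python3 - <<'E'
from h import *
ims={n:cv2.imread(f"pics/{n}0.png") for n in("scene","top")}
x,y=.5096,.0281
c=[(x,y,.29,.012,(0,255,0)),(x,y,.15,.019,(255,255,0)),(x,y,.15,.012,(255,0,255))]
a=ov("scene",ims["scene"],(190,122,254,208),6,c+[(x,y,.232,.012,(255,255,255))],"pics/f1.png")
b=ov("top",ims["top"],(225,195,285,255),8,c,"pics/f2.png")
h=max(a.shape[0],b.shape[0]); P=lambda i:np.pad(i,((0,h-i.shape[0]),(0,0),(0,0)))
o=np.hstack([P(a),P(b)])[:600,:800];print(o.shape)
cv2.imwrite("pics/f0.png",o)
E
```

```text
(516, 800, 3)
```

View pics/f1.png

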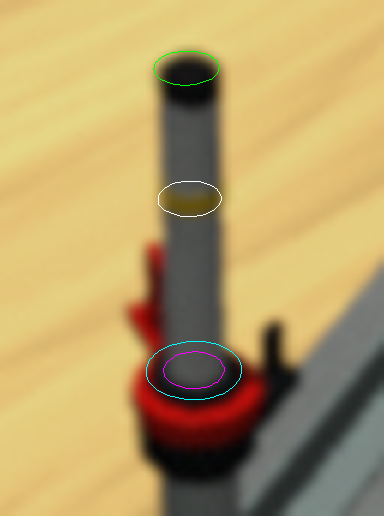

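View pics/f2.png

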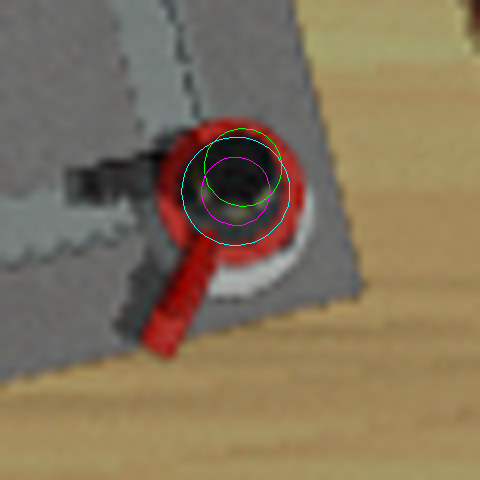

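```bash
cat >> h.py <<'E'
from scipy.spatial.transform import Rotation as Ro
def R_of(o): return Ro.from_euler("xyz",o["tool_rot"],degrees=True).as_matrix()
def plan(target,jaw):
    o=r.observe(); R=R_of(o); d=R.T@(np.array(target)-o["tcp_pos"])
    ja=np.degrees(np.arctan2(R[1,1],R[0,1])); t=-(jaw-ja)   # + turn about x(down)=clockwise
    t=(t+90)%180-90
    print("clock",o["clock"],"tcp",o["tcp_pos"].round(4),"jaw",ja.round(2),"F",o["contact_force"].round(1),"w",round(o["grip_width"],4),"q",o["q"].round(1))
    print("shift",d.round(4),"turn deg",round(t,2),"rad",round(np.radians(t),3)); return R
def ray(n,uv,z):
    from scipy.optimize import least_squares
    return least_squares(lambda p:proj(n,[[p[0],p[1],z]])[0]-uv,[.5,0]).x
E
python3 - <<'E'
from h import *
print(plan([.5096,.0281,.33],40).round(3))
f=lambda u,v,z:ray("top",(225+(u+.5)/8-.5,195+(v+.5)/8-.5),z)
c=f(231,191,.14); t=f(158,349,.145)
d=t-c; print(c,t,np.linalg.norm(d),np.degrees(np.arctan2(d[1],d[0]))-15.06)
t=f(160,347,.145)-np.array([.5096,.0281]);print(np.linalg.norm(t),np.degrees(np.arctan2(t[1],t[0]))-105.06)
im=cv2.imread("pics/top0.png").astype(int)[225:255,225:285]
E
```

```text
clock 0.1 tcp [ 0.1944 -0.4601  0.2305] jaw -67.1 F [0.1 0.9 0.1] w 0.0852 q [-67.1  13.8   0.2  76.5   0.   90. ]
shift [-0.0989 -0.3272 -0.4803] turn deg 72.9 rad 1.272
[[-0.001  0.389 -0.921]
 [ 0.002 -0.921 -0.389]
 [-1.    -0.002 -0.   ]]
[0.51000013 0.0295204 ] [0.45364528 0.05391867] 0.061409645671605485 141.53028398984765
0.06068867784737346 50.47385621087159
```

Call:
{"fn": "servo_tool", "kwargs": {"rows": [-0.06,-0.03,-0.04,-0.18,1,-0.1,-0.06,-0.09,-0.36,1,-0.1,-0.1,-0.14,-0.54,1,-0.1,-0.13,-0.19,-0.72,1,-0.1,-0.16,-0.24,-0.9,1]}}

```text
clock: 0.72
tcp_pos: [0.3468, -0.2283, 0.3314]
tool_rot: [71.6, 90.0, -33.6]
contact_force: [0.5, -1.5, -0.4]
grip_width: 0.0853
```

```bash
python3 -c "
from h import *
plan([.5096,.0281,.33],40)"
```

```text
clock 0.725 tcp [ 0.3468 -0.2283  0.3314] jaw -15.24 F [ 0.5 -1.5 -0.4] w 0.0853 q [-33.4   2.7   2.   89.2  -0.   71.9]
shift [ 0.0014  0.0897 -0.2901] turn deg -55.24 rad -0.964
```

Call:
{"fn": "servo_tool", "kwargs": {"rows": [0,0.018,-0.058,-0.18,1,0,0.036,-0.116,-0.36,1,0,0.054,-0.174,-0.54,1,0,0.072,-0.232,-0.72,1,0,0.0897,-0.29,-0.9,1]}}

```text
clock: 1.35
tcp_pos: [0.5108, 0.0274, 0.3308]
tool_rot: [-93.5, 90.0, -147.1]
contact_force: [1.1, -1.0, 0.8]
grip_width: 0.0852
```

Call:
{"fn": "servo_tool", "kwargs": {"rows": [0,0,0,-0.06,1,0,0,0,-0.06,1]}}

```text
clock: 1.6
tcp_pos: [0.5101, 0.0263, 0.3303]
tool_rot: [-123.5, 89.9, -173.9]
contact_force: [0.4, -0.3, -0.7]
grip_width: 0.0854
```

Run:
```python
from h import *
R=plan([.5096,.0281,.33],40)
o=r.observe();p=o["tcp_pos"]
ims={n:r.get_image(n) for n in("scene","top")}
for n in ims: cv2.imwrite(f"pics/{n}1.png",ims[n])
x,y=.5096,.0281
u=R[:,1]
ln=[(np.array([p-u*.0425,p+u*.0425]),(255,255,255))]
c=[(x,y,.29,.012,(0,255,0))]
ov("scene",ims["scene"],(170,90,270,210),5,c,"pics/g1.png",ln)
ov("top",ims["top"],(215,180,295,250),7,c,"pics/g2.png",ln)
```

```text
clock 1.6 tcp [0.5101 0.0263 0.3303] jaw 39.53 F [ 0.4 -0.3 -0.7] w 0.0854 q [ 3.  14.1 15.3 91.3 -0.  53.4]
shift [ 0.0003  0.0008 -0.0017] turn deg -0.47 rad -0.008
```

View pics/g1.png

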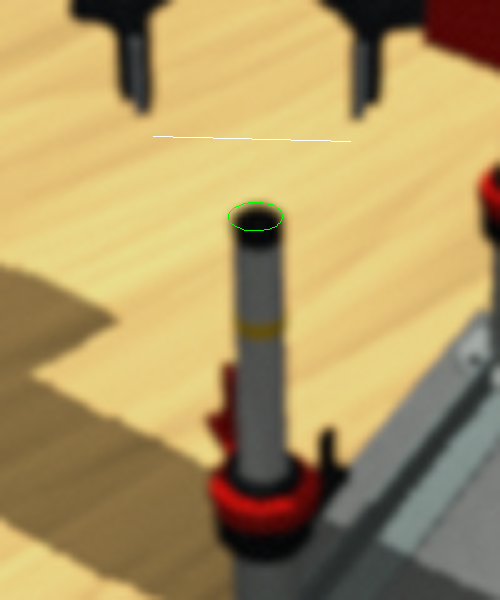

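View pics/g2.png

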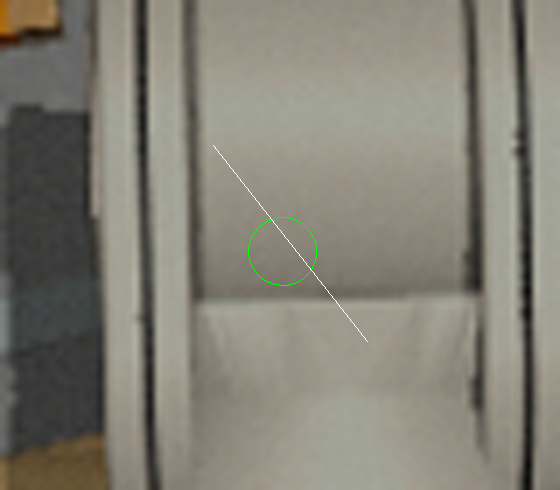

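The fingers straddle the leg in the scene view, with the tips at (145,112) and (357,115) in the crop and the leg at about 258, which is about 2 mm off centre. I'll descend and grip.

```bash
python3 -c "
from h import *
plan([.5105,.029,.2415],40)"
```

```text
clock 1.7 tcp [0.5099 0.0252 0.3309] jaw 39.39 F [-0.1  0.2 -0.6] w 0.0855 q [ 2.8 14.  15.3 91.3 -0.  53.4]
shift [ 0.0894  0.003  -0.0025] turn deg -0.61 rad -0.011
```

Call:
{"fn": "servo_tool", "kwargs": {"rows": [0.03,0.002,-0.002,0,1,0.06,0.002,-0.002,0,1,0.089,0.002,-0.002,0,1,0.089,0.002,-0.002,0,1,0.089,0.002,-0.002,0,1]}}

```text
clock: 2.33
tcp_pos: [0.5109, 0.0278, 0.2436]
tool_rot: [53.6, 89.9, 3.0]
contact_force: [0.2, 0.3, 0.1]
grip_width: 0.0855
```

Run:
```python
from h import *
R=plan([.5105,.029,.2415],40)
ims={n:r.get_image(n) for n in("scene","top")}
for n in ims: cv2.imwrite(f"pics/{n}2.png",ims[n])
ov("scene",ims["scene"],(170,90,270,210),5,[],"pics/i1.png")
R=plan([.5105,.029,.2415],40)
```

```text
clock 2.325 tcp [0.5109 0.0278 0.2436] jaw 39.39 F [0.2 0.3 0.1] w 0.0855 q [ 3.1 14.8  3.4 78.5 -0.  53.7]
shift [ 0.0021  0.0005 -0.0012] turn deg -0.61 rad -0.011
clock 2.425 tcp [0.5114 0.0281 0.244 ] jaw 39.43 F [0.6 0.5 0.5] w 0.0852 q [ 3.1 14.7  3.4 78.5  0.  53.7]
shift [ 0.0025 -0.0001 -0.0013] turn deg -0.57 rad -0.01
```

View pics/i1.png

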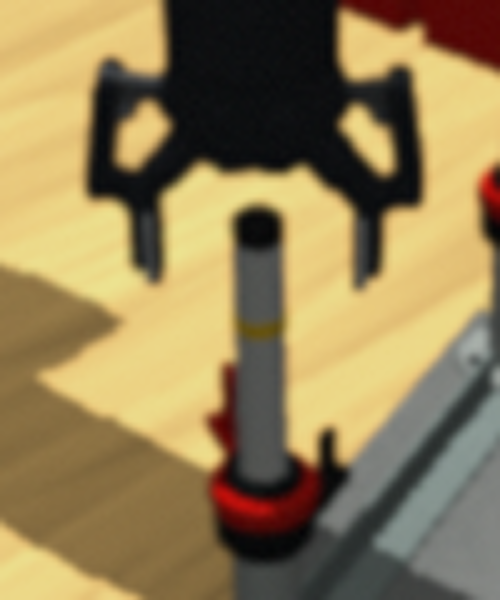

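The fingers are centred on the leg: tip midpoint 258, leg 259. I'll lower 2 mm and close.

Call:
{"fn": "servo_tool", "kwargs": {"rows": [0.002,0,0,0,1,0.002,0,0,0,0,0.002,0,0,0,0,0.002,0,0,0,0,0.002,0,0,0,0]}}

```text
clock: 3.05
tcp_pos: [0.5106, 0.0284, 0.2404]
tool_rot: [69.2, 90.0, 18.7]
contact_force: [-0.1, 0.4, 1.8]
grip_width: 0.0228
```

Call:
{"fn": "servo_tool", "kwargs": {"rows": [0,0,0,0,0,0,0,0,0,0,0,0,0,0,0,0,0,0,0,0]}}

```text
clock: 3.55
tcp_pos: [0.5106, 0.0284, 0.2404]
tool_rot: [70.4, 90.0, 19.8]
contact_force: [0.5, 0.4, 1.8]
grip_width: 0.0228
```

Run:
```python
from h import *
R=plan([.5105,.029,.2415],40);o=r.observe();print((R.T@o["contact_force"]).round(1),o["moment"].round(2))
im=r.get_image("scene")
ov("scene",im,(170,90,270,210),5,[],"pics/j1.png")
```

```text
clock 3.55 tcp [0.5106 0.0284 0.2404] jaw 39.48 F [0.5 0.4 1.8] w 0.0228 q [ 3.2 14.9  3.  78.2  0.  53.7]
shift [-0.0011  0.0003 -0.0005] turn deg -0.52 rad -0.009
[-1.8  0.7 -0. ] [ 0.17  0.08 -0.01]
```

View pics/j1.png

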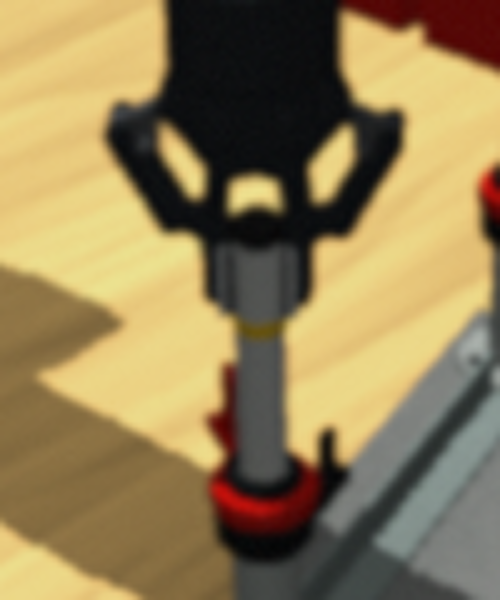

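Call:
{"fn": "servo_tool", "kwargs": {"rows": [0.018,0,0,0,0,0.036,0,0,0,0,0.055,0,0,0,0,0.074,0,0,0,0,0.074,0,0,0,0]}}

```text
clock: 4.22
tcp_pos: [0.5106, 0.0284, 0.1659]
tool_rot: [99.7, 90.0, 49.2]
contact_force: [0.1, 0.2, 5.3]
grip_width: 0.0227
```

Run:
```python
from h import *
R=plan([.5105,.029,.159],40);o=r.observe();print((R.T@o["contact_force"]).round(1),o["moment"].round(2))
im=r.get_image("scene");cv2.imwrite("pics/scene3.png",im)
ov("scene",im,(190,130,260,210),8,[],"pics/k1.png")
```

```text
clock 4.225 tcp [0.5106 0.0284 0.1659] jaw 39.48 F [0.1 0.2 5.3] w 0.0227 q [ 3.2 17.2 -5.1 67.7  0.  53.7]
shift [ 0.0069  0.0003 -0.0005] turn deg -0.52 rad -0.009
[-5.3  0.3 -0.1] [ 0.07  0.05 -0.01]
```

View pics/k1.png

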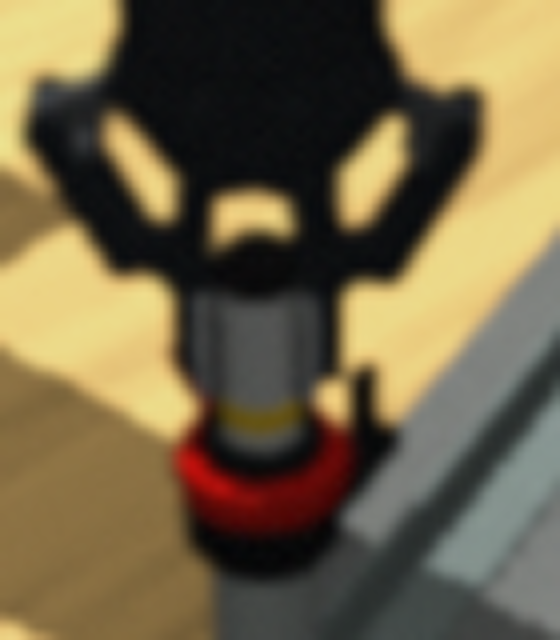

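```bash
cat >> h.py <<'E'
def prof(f,x=.5106,y=.0286,lo=.135,hi=.262,ks=(-1,0,1)):
    C=r.camera_model("scene")["extrinsics"][:3,3]
    d=C[:2]-[x,y]; d/=np.linalg.norm(d)
    im=cv2.imread(f).astype(np.float32); zs=np.arange(lo,hi,.0005)
    P=proj("scene",[[x+.012*d[0],y+.012*d[1],z] for z in zs]).astype(np.float32)
    V=np.mean([cv2.remap(im,P[:,:1]+k,P[:,1:],cv2.INTER_LINEAR)[:,0] for k in ks],0)
    return zs,V
E
python3 - <<'E'
from h import *
for f in("pics/scene0.png","pics/scene3.png"):
    z,V=prof(f); Y=V[:,2]-V[:,0]; k=np.argmax(np.where(z>.152,np.minimum(Y,V[:,1]),-9))
    w=np.where(abs(z-z[k])<.012,np.clip(Y-3,0,None),0); print(f,"band centre",(w*z).sum()/w.sum(),Y.max())
    for zz in np.arange(.144,.172,.002):
        i=np.argmin(abs(z-zz)); print(round(zz,3),V[i].round())
E
```

```text
pics/scene0.png band centre 0.23718373218667602 153.16667
0.144 [15. 15. 35.]
0.146 [21. 21. 23.]
0.148 [29. 29. 26.]
0.15 [43. 44. 42.]
0.152 [57. 58. 57.]
0.154 [71. 73. 72.]
0.156 [76. 78. 77.]
0.158 [79. 81. 79.]
0.16 [79. 82. 80.]
0.162 [79. 81. 80.]
0.164 [79. 81. 80.]
0.166 [79. 81. 80.]
0.168 [79. 81. 80.]
0.17 [79. 81. 80.]
pics/scene3.png band centre 0.2366478848228041 108.02897
0.144 [10. 10. 20.]
0.146 [15. 15. 16.]
0.148 [24. 24. 22.]
0.15 [40. 41. 40.]
0.152 [54. 57. 57.]
0.154 [67. 74. 74.]
0.156 [61. 79. 84.]
0.158 [49. 82. 92.]
0.16 [31. 82. 97.]
0.162 [24. 82. 98.]
0.164 [30. 83. 97.]
0.166 [47. 84. 95.]
0.168 [64. 84. 89.]
0.17 [75. 84. 85.]
```

Band centre is at about 0.162 and the collar edge at about 0.1505, so the mark is roughly 7.3 mm high. I'll push that far.

Call:
{"fn": "servo_tool", "kwargs": {"rows": [0.004,0,0,0,0,0.0073,0,0,0,0,0.0073,0,0,0,0,0.0073,0,0,0,0]}}

```text
clock: 4.78
tcp_pos: [0.5107, 0.0284, 0.16]
tool_rot: [58.8, 89.9, 8.3]
contact_force: [-1.1, 0.3, 5.8]
grip_width: 0.0227
```

Run:
```python
from h import *
R=plan([.5105,.029,.159],40);o=r.observe();print((R.T@o["contact_force"]).round(1),o["moment"].round(2))
im=r.get_image("scene");cv2.imwrite("pics/scene4.png",im)
cv2.imwrite("pics/top4.png",r.get_image("top"))
ov("scene",im,(190,130,260,210),8,[],"pics/l1.png")
z,V=prof("pics/scene4.png",hi=.17)
for zz in np.arange(.142,.168,.001):
        i=np.argmin(abs(z-zz)); print(round(zz,3),V[i].round(), (V[i,2]-V[i,0]).round())
```

```text
clock 4.775 tcp [0.5107 0.0284 0.16  ] jaw 39.48 F [-1.1  0.3  5.8] w 0.0227 q [ 3.2 17.5 -5.7 66.8  0.  53.7]
shift [ 0.001   0.0002 -0.0006] turn deg -0.52 rad -0.009
[-5.8 -0.7 -0.9] [0.13 0.31 0.02]
0.142 [ 9.  8. 35.] 27.0
0.143 [10.  9. 28.] 18.0
0.144 [10. 10. 20.] 10.0
0.145 [11. 11. 13.] 2.0
0.146 [13. 15. 16.] 4.0
0.147 [15. 19. 21.] 6.0
0.148 [16. 23. 24.] 8.0
0.149 [18. 31. 35.] 17.0
0.15 [19. 40. 46.] 27.0
0.151 [20. 48. 57.] 37.0
0.152 [18. 56. 68.] 50.0
0.153 [15. 65. 78.] 63.0
0.154 [13. 73. 89.] 76.0
0.155 [14. 76. 92.] 78.0
0.156 [15. 79. 96.] 81.0
0.157 [ 16.  82. 100.] 84.0
0.158 [26. 83. 99.] 74.0
0.159 [34. 84. 98.] 64.0
0.16 [43. 85. 97.] 54.0
0.161 [53. 85. 94.] 41.0
0.162 [62. 85. 91.] 29.0
0.163 [71. 85. 88.] 17.0
0.164 [74. 84. 86.] 12.0
0.165 [77. 84. 84.] 7.0
0.166 [80. 83. 83.] 2.0
0.167 [81. 83. 82.] 2.0
0.168 [81. 84. 82.] 1.0
```

View pics/l1.png

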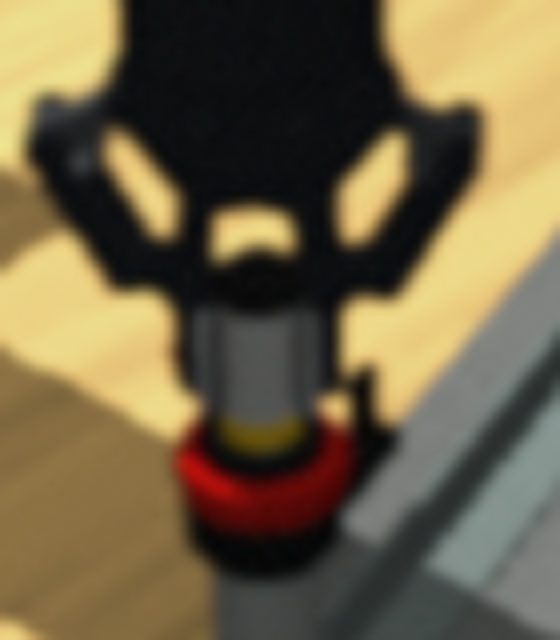

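Band lower edge is about 1.7 mm above the collar. I'll push a bit more.

Call:
{"fn": "servo_tool", "kwargs": {"rows": [0.0016,0,0,0,0,0.0016,0,0,0,0,0.0016,0,0,0,0]}}

```text
clock: 5.25
tcp_pos: [0.5107, 0.0284, 0.1583]
tool_rot: [56.5, 89.9, 6.0]
contact_force: [-0.6, 0.4, 4.7]
grip_width: 0.0226
```

Run:
```python
from h import *
R=plan([.5105,.029,.159],40);o=r.observe();print((R.T@o["contact_force"]).round(1),o["moment"].round(2))
im=r.get_image("scene");cv2.imwrite("pics/scene5.png",im)
ov("scene",im,(190,130,260,210),8,[],"pics/m1.png")
z,V=prof("pics/scene5.png",hi=.17)
for zz in np.arange(.146,.166,.001):
        i=np.argmin(abs(z-zz)); print(round(zz,3),V[i].round(), (V[i,2]-V[i,0]).round())
```

```text
clock 5.25 tcp [0.5107 0.0284 0.1583] jaw 39.48 F [-0.6  0.4  4.7] w 0.0226 q [ 3.2 17.5 -5.8 66.6  0.  53.7]
shift [-0.0007  0.0002 -0.0006] turn deg -0.52 rad -0.009
[-4.7 -0.2 -0.7] [0.09 0.3  0.02]
0.146 [10. 16. 18.] 9.0
0.147 [10. 21. 24.] 14.0
0.148 [10. 25. 29.] 19.0
0.149 [10. 34. 40.] 30.0
0.15 [ 9. 42. 51.] 42.0
0.151 [ 9. 50. 61.] 53.0
0.152 [10. 58. 71.] 62.0
0.153 [11. 66. 81.] 70.0
0.154 [12. 73. 91.] 79.0
0.155 [18. 76. 93.] 74.0
0.156 [26. 79. 95.] 69.0
0.157 [33. 82. 97.] 64.0
0.158 [43. 83. 95.] 52.0
0.159 [52. 84. 93.] 42.0
0.16 [61. 85. 91.] 30.0
0.161 [67. 85. 89.] 22.0
0.162 [73. 85. 87.] 14.0
0.163 [78. 84. 84.] 7.0
0.164 [79. 84. 83.] 5.0
0.165 [80. 84. 83.] 3.0
0.166 [81. 83. 82.] 1.0
```

View pics/m1.png

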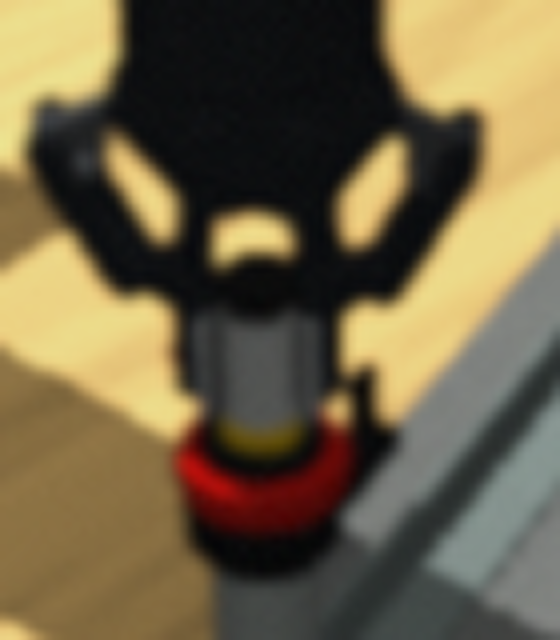

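The mark is level within about 0.5 mm, and this has held for more than 0.2 s. Next I'll turn the hand clockwise (positive about tool x).

Call:
{"fn": "servo_tool", "kwargs": {"rows": [0,0,0,0.1,0,0,0,0,0.2,0,0,0,0,0.3,0,0,0,0,0.4,0,0,0,0,0.4,0]}}

```text
clock: 5.92
tcp_pos: [0.5106, 0.0279, 0.1583]
tool_rot: [27.5, 89.9, -46.0]
contact_force: [-1.5, -0.5, 5.5]
grip_width: 0.0225
```

Run:
```python
from h import *
R=plan([.5105,.029,.159],40);o=r.observe();print((R.T@o["contact_force"]).round(1),o["moment"].round(2))
im=r.get_image("scene");cv2.imwrite("pics/scene6.png",im)
ov("scene",im,(190,130,260,210),8,[],"pics/n1.png")
```

```text
clock 5.925 tcp [0.5106 0.0279 0.1583] jaw 16.52 F [-1.5 -0.5  5.5] w 0.0225 q [ 3.2 17.5 -5.8 66.6 -0.  76.6]
shift [-0.0007  0.0002 -0.0011] turn deg -23.48 rad -0.41
[-5.5 -1.6  0. ] [-0.1   0.35  0.05]
```

View pics/n1.png

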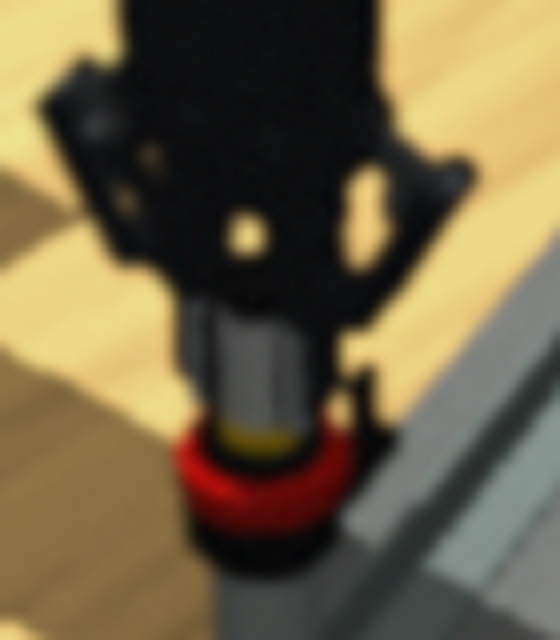

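Call:
{"fn": "servo_tool", "kwargs": {"rows": [0,0,0,0.1,0,0,0,0,0.2,0,0,0,0,0.3,0,0,0,0,0.4,0,0,0,0,0.4,0]}}

```text
clock: 6.6
tcp_pos: [0.5104, 0.028, 0.1584]
tool_rot: [45.2, 90.0, -51.2]
contact_force: [-2.3, 0.1, 6.5]
grip_width: 0.0229
```

Run:
```python
from h import *
R=plan([.5105,.029,.159],40);o=r.observe();print((R.T@o["contact_force"]).round(1),o["moment"].round(2))
im=r.get_image("scene");cv2.imwrite("pics/scene7.png",im)
ov("scene",im,(190,130,260,210),8,[],"pics/o1.png")
```

```text
clock 6.6 tcp [0.5104 0.028  0.1584] jaw -6.39 F [-2.3  0.1  6.5] w 0.0229 q [ 3.2 17.5 -5.8 66.6 -0.  99.6]
shift [-0.0006 -0.     -0.001 ] turn deg -46.39 rad -0.81
[-6.5 -2.3  0.1] [-0.02  0.4   0.06]
```

View pics/o1.png

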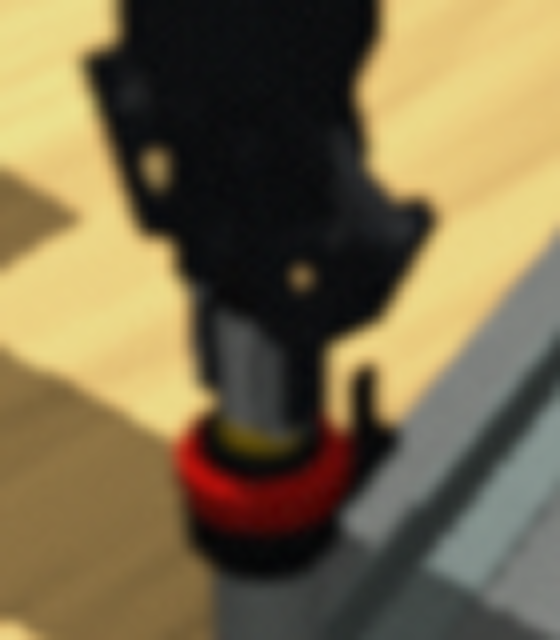

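Call:
{"fn": "servo_tool", "kwargs": {"rows": [0,0,0,0.08,0,0,0,0,0.16,0,0,0,0,0.24,0,0,0,0,0.3,0,0,0,0,0.3,0]}}

```text
clock: 7.28
tcp_pos: [0.5103, 0.028, 0.1583]
tool_rot: [42.6, 90.0, -71.0]
contact_force: [-2.3, -1.4, 5.6]
grip_width: 0.0227
```

Run:
```python
from h import *
R=plan([.5105,.029,.159],40);o=r.observe();print((R.T@o["contact_force"]).round(1),o["moment"].round(2))
im=r.get_image("scene");cv2.imwrite("pics/scene8.png",im)
ov("scene",im,(190,130,260,210),8,[],"pics/p1.png")
z,V=prof("pics/scene8.png",hi=.17)
for zz in np.arange(.147,.166,.002):
        i=np.argmin(abs(z-zz)); print(round(zz,3),V[i].round(), (V[i,2]-V[i,0]).round())
```

```text
clock 7.275 tcp [0.5103 0.028  0.1583] jaw -23.56 F [-2.3 -1.4  5.6] w 0.0227 q [  3.2  17.5  -5.8  66.6  -0.  116.7]
shift [-0.0007 -0.0002 -0.001 ] turn deg -63.56 rad -1.109
[-5.6 -1.6  2.2] [-0.07  0.47  0.15]
0.147 [11. 21. 23.] 12.0
0.149 [13. 32. 36.] 23.0
0.151 [18. 47. 54.] 37.0
0.153 [29. 59. 67.] 38.0
0.155 [38. 63. 70.] 32.0
0.157 [46. 61. 64.] 17.0
0.159 [46. 53. 53.] 7.0
0.161 [43. 45. 44.] 0.0
0.163 [40. 40. 38.] -2.0
0.165 [39. 39. 37.] -2.0
```

View pics/p1.png

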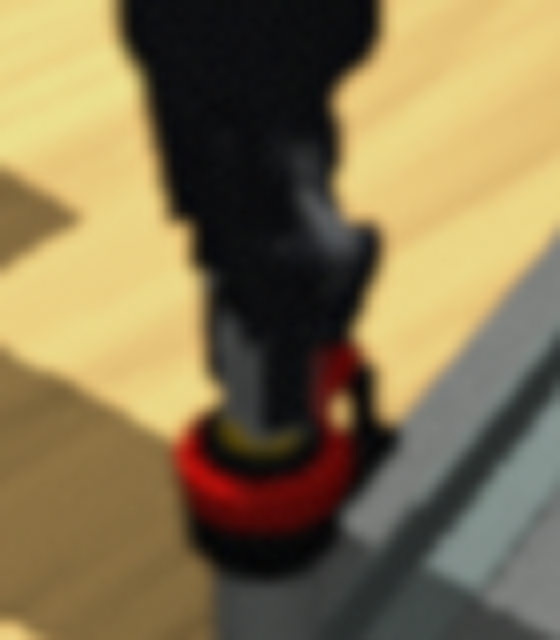

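The fin is now visible at crop (340,370), close to the stop post. I'll overlay fin models to read its angle.

```bash
cat >> h.py <<'E'
def fin(a,x=.5107,y=.0288,yaw=np.radians(15.06)):
    t=yaw+np.pi/2+a; u=np.array([np.cos(t),np.sin(t)])
    q=[(.0165,.152),(.0485,.152),(.0485,.182),(.0165,.182),(.0165,.152)]
    return np.array([[x+u[0]*R,y+u[1]*R,z] for R,z in q])
E
python3 - <<'E'
from h import *
im=cv2.imread("pics/scene8.png")
ov("scene",im,(210,150,260,200),11,[],"pics/q1.png",[(fin(0),(0,255,0)),(fin(.2),(255,255,0)),(fin(.4),(255,0,255))])
E
```

```text
(no output)
```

View pics/q1.png

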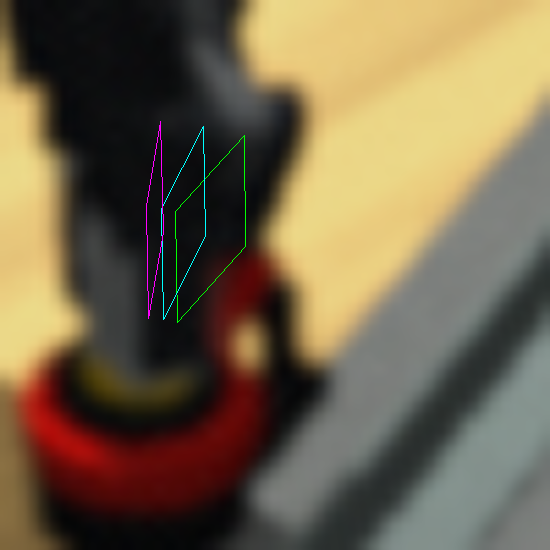

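Run:
```python
from h import *
for a in(0,.1,.2,.3,.4,.5,.7):
    t=np.radians(105.06)+a;u=np.array([np.cos(t),np.sin(t)])
    print(a,((proj("scene",[[.5107+u[0]*R,.0288+u[1]*R,z] for R,z in((.063,.147),(.0485,.147),(.0485,.182))])-[210,150]+.5)*11).round().tolist())
im=cv2.imread("pics/scene0.png")
x,y=0.50959302-.31*np.sin(np.radians(15.06)),.02813635+.31*np.cos(np.radians(15.06))
ov("scene",im,(250,90,310,150),9,[],"pics/q2.png",[(fin(0,x,y),(0,255,0))])
```

```text
0 [[276.0, 230.0], [246.0, 264.0], [245.0, 135.0]]
0.1 [[251.0, 223.0], [226.0, 259.0], [225.0, 130.0]]
0.2 [[224.0, 218.0], [206.0, 255.0], [204.0, 126.0]]
0.3 [[197.0, 215.0], [185.0, 252.0], [183.0, 123.0]]
0.4 [[170.0, 213.0], [163.0, 250.0], [161.0, 122.0]]
0.5 [[142.0, 212.0], [142.0, 250.0], [139.0, 122.0]]
0.7 [[86.0, 216.0], [99.0, 253.0], [95.0, 125.0]]
```

View pics/q2.png

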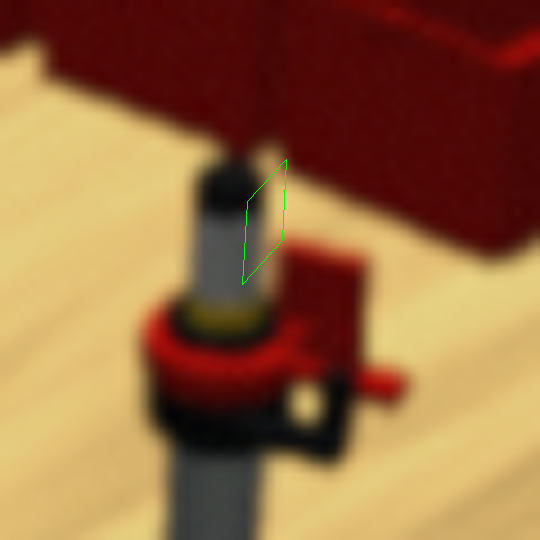

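Call:
{"fn": "servo_tool", "kwargs": {"rows": [0,0,0,0.03,0,0,0,0,0.06,0,0,0,0,0.09,0,0,0,0,0.09,0]}}

```text
clock: 7.82
tcp_pos: [0.5102, 0.0279, 0.1583]
tool_rot: [28.4, 89.9, -90.3]
contact_force: [-3.1, -0.8, 6.0]
grip_width: 0.0224
```

Run:
```python
from h import *
R=plan([.5105,.029,.159],40);o=r.observe();print((R.T@o["contact_force"]).round(1),o["moment"].round(2))
im=r.get_image("scene");cv2.imwrite("pics/scene9.png",im)
im2=cv2.imread("pics/scene8.png")
a=ov("scene",im2,(215,160,250,200),11,[],"pics/r1.png")
b=ov("scene",im,(215,160,250,200),11,[],"pics/r2.png")
cv2.imwrite("pics/r.png",np.hstack([a,b]))
x,y=0.50959302-.31*np.sin(np.radians(15.06)),.02813635+.31*np.cos(np.radians(15.06))
for z in(.135,.14,.145,.15):
  for a in(0,.1):
    t=np.radians(15.06)+a;u=np.array([np.cos(t),np.sin(t)])
    print(z,a,"B",((proj("scene",[[x+u[0]*.063,y+u[1]*.063,z]])-[250,90]+.5)*9).round().tolist())
```

```text
clock 7.825 tcp [0.5102 0.0279 0.1583] jaw -28.7 F [-3.1 -0.8  6. ] w 0.0224 q [ 3.200e+00  1.750e+01 -5.800e+00  6.660e+01 -1.000e-01  1.219e+02]
shift [-0.0007 -0.0003 -0.0012] turn deg -68.7 rad -1.199
[-6.  -2.3  2.2] [-0.11  0.52  0.18]
0.135 0 B [[404.0, 402.0]]
0.135 0.1 B [[410.0, 393.0]]
0.14 0 B [[405.0, 388.0]]
0.14 0.1 B [[411.0, 379.0]]
0.145 0 B [[406.0, 375.0]]
0.145 0.1 B [[412.0, 365.0]]
0.15 0 B [[407.0, 361.0]]
0.15 0.1 B [[413.0, 352.0]]
```

View pics/r.png

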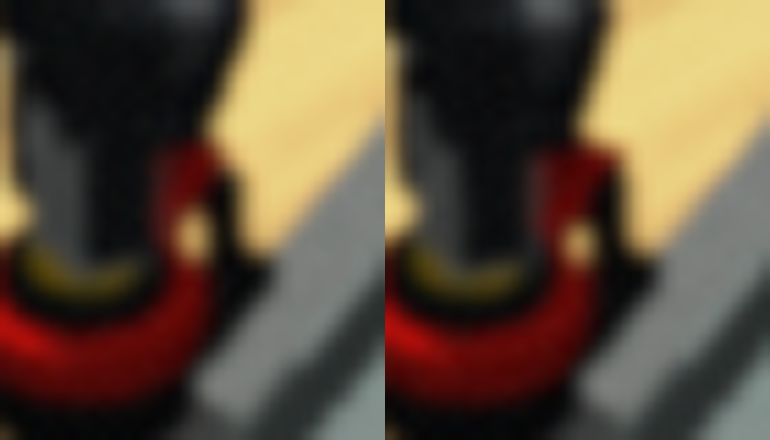

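Call:
{"fn": "servo_tool", "kwargs": {"rows": [0,0,0,0.03,0,0,0,0,0.06,0,0,0,0,0.09,0,0,0,0,0.09,0]}}

```text
clock: 8.38
tcp_pos: [0.5097, 0.0272, 0.1584]
tool_rot: [16.0, 89.9, -107.9]
contact_force: [-4.6, -3.6, 7.7]
grip_width: 0.023
```

Run:
```python
from h import *
R=plan([.5105,.029,.159],40);o=r.observe();print((R.T@o["contact_force"]).round(1),o["moment"].round(2), o["joint_torque"].round(2))
im=r.get_image("scene");cv2.imwrite("pics/scene10.png",im)
cv2.imwrite("pics/top10.png",r.get_image("top"))
im2=cv2.imread("pics/scene9.png")
a=ov("scene",im2,(215,160,250,200),11,[],"pics/s1.png")
b=ov("scene",im,(215,160,250,200),11,[],"pics/s2.png")
cv2.imwrite("pics/s.png",np.hstack([a,b]))
```

```text
clock 8.375 tcp [0.5097 0.0272 0.1584] jaw -33.85 F [-4.6 -3.6  7.7] w 0.023 q [ 3.10e+00  1.75e+01 -5.90e+00  6.67e+01 -1.00e-01  1.27e+02]
shift [-0.0006 -0.0004 -0.0019] turn deg -73.85 rad -1.289
[-7.7 -1.8  5.6] [-0.47  0.7   0.43] [  1.32 -35.33  23.21  -1.48   0.71   0.49]
```

View pics/s.png

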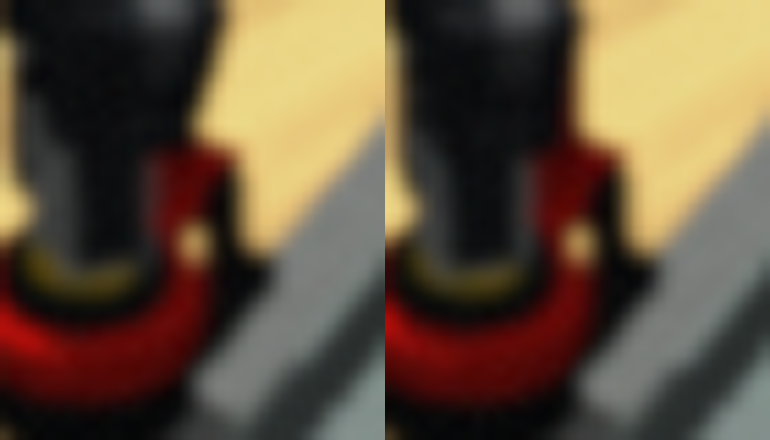

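View pics/top10.png

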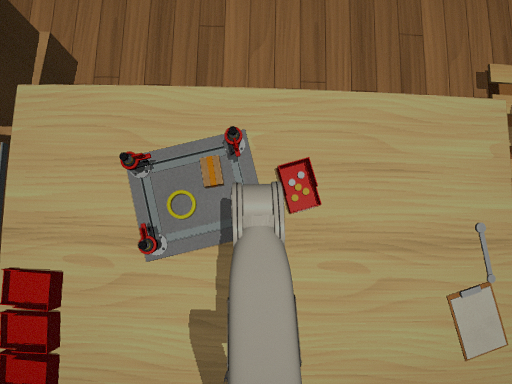

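Run:
```python
from h import *
# right boundary of red arm tip, rows ~174-175
for k in(8,9,10):
    im=cv2.imread(f"pics/scene{k}.png").astype(int)
    for y in(173,174,175): print(k,y,[(int(p[2]-p[0])) for p in im[y,226:240]])
```

```text
8 173 [-2, -2, 2, 13, 23, 34, 52, 69, 86, 103, 110, 107, 106, 107]
8 174 [-2, -2, 9, 26, 41, 56, 72, 83, 83, 93, 105, 110, 106, 106]
8 175 [-3, -1, 13, 31, 49, 67, 79, 79, 64, 62, 82, 103, 108, 106]
9 173 [-5, -1, 5, 16, 22, 30, 53, 80, 93, 100, 106, 111, 108, 107]
9 174 [-2, 4, 18, 35, 48, 54, 66, 83, 87, 85, 95, 107, 109, 107]
9 175 [-3, 6, 22, 43, 59, 67, 74, 78, 69, 56, 73, 102, 109, 106]
10 173 [-3, 1, 7, 18, 33, 52, 71, 85, 95, 100, 106, 112, 107, 107]
10 174 [-2, 7, 22, 41, 52, 60, 73, 82, 86, 85, 95, 108, 109, 108]
10 175 [-1, 9, 31, 51, 63, 67, 71, 78, 69, 56, 74, 101, 110, 107]
```

Call:
{"fn": "servo_tool", "kwargs": {"rows": [0,0,0,0.03,0,0,0,0,0.06,0,0,0,0,0.06,0,0,0,0,0.06,0]}}

```text
clock: 8.98
tcp_pos: [0.5095, 0.0269, 0.1585]
tool_rot: [15.5, 89.8, -111.8]
contact_force: [-5.1, -3.8, 8.6]
grip_width: 0.0222
```

Run:
```python
from h import *
R=plan([.5105,.029,.159],40);o=r.observe();print((R.T@o["contact_force"]).round(1),o["moment"].round(2), o["joint_torque"].round(2))
im=r.get_image("scene");cv2.imwrite("pics/scene11.png",im)
b=ov("scene",im,(215,160,250,200),13,[],"pics/t2.png")
im=im.astype(int)
for y in(173,174,175): print(y,[(int(p[2]-p[0])) for p in im[y,226:240]])
```

```text
clock 8.975 tcp [0.5095 0.0269 0.1585] jaw -37.27 F [-5.1 -3.8  8.6] w 0.0222 q [  3.1  17.5  -5.9  66.7  -0.2 130.4]
shift [-0.0005 -0.0004 -0.0023] turn deg -77.27 rad -1.349
[-8.6 -1.8  6.2] [-0.65  0.92  0.57] [  1.63 -34.85  23.32  -1.83   0.92   0.57]
173 [-1, 2, 11, 28, 49, 63, 70, 86, 95, 99, 107, 111, 107, 108]
174 [3, 12, 27, 45, 57, 64, 72, 84, 87, 84, 95, 108, 109, 107]
175 [5, 21, 40, 58, 65, 65, 73, 77, 71, 57, 73, 100, 109, 107]
```

View pics/t2.png

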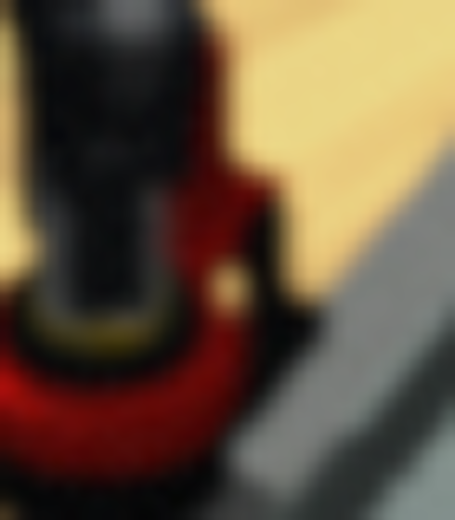

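The arm tip hasn't moved across the last three pictures (columns 233–238 are the same), so the lever is against its stop. I'll check the mark once more and then hand in.

Run:
```python
from h import *
for k in(5,8,11):
  for ks in((-4,-3),(-2,-1)):
    z,V=prof(f"pics/scene{k}.png",hi=.17,ks=ks)
    print(k,ks,[(round(float(z[i]),3),int(V[i,2]-V[i,0])) for i in range(20,60,3)])
    print([int(V[i,1]) for i in range(20,60,3)])
o=ov("scene",cv2.imread("pics/scene11.png"),(190,130,260,210),7,[],"pics/u1.png")
```

```text
5 (-4, -3) [(0.145, 14), (0.147, 9), (0.148, 5), (0.15, 16), (0.151, 28), (0.153, 43), (0.154, 60), (0.156, 64), (0.157, 68), (0.159, 59), (0.16, 50), (0.162, 36), (0.163, 21), (0.165, 13)]
[9, 12, 14, 23, 33, 44, 55, 63, 71, 74, 76, 76, 75, 74]
5 (-2, -1) [(0.145, 4), (0.147, 9), (0.148, 15), (0.15, 31), (0.151, 47), (0.153, 61), (0.154, 76), (0.156, 71), (0.157, 66), (0.159, 49), (0.16, 33), (0.162, 20), (0.163, 8), (0.165, 4)]
[10, 16, 23, 35, 48, 59, 71, 76, 81, 83, 84, 83, 83, 83]
8 (-4, -3) [(0.145, 13), (0.147, 9), (0.148, 5), (0.15, 16), (0.151, 28), (0.153, 41), (0.154, 54), (0.156, 57), (0.157, 59), (0.159, 52), (0.16, 45), (0.162, 33), (0.163, 22), (0.165, 14)]
[9, 12, 15, 23, 32, 43, 55, 61, 67, 68, 68, 68, 67, 66]
8 (-2, -1) [(0.145, 3), (0.147, 8), (0.148, 13), (0.15, 25), (0.151, 37), (0.153, 42), (0.154, 47), (0.156, 38), (0.157, 30), (0.159, 21), (0.16, 12), (0.162, 7), (0.163, 2), (0.165, 0)]
[12, 17, 22, 33, 45, 56, 66, 68, 69, 67, 65, 63, 61, 60]
11 (-4, -3) [(0.145, 12), (0.147, 8), (0.148, 3), (0.15, 10), (0.151, 18), (0.153, 23), (0.154, 27), (0.156, 22), (0.157, 17), (0.159, 12), (0.16, 6), (0.162, 4), (0.163, 2), (0.165, 2)]
[8, 12, 15, 23, 31, 41, 51, 55, 59, 58, 57, 55, 54, 54]
11 (-2, -1) [(0.145, 4), (0.147, 7), (0.148, 11), (0.15, 21), (0.151, 31), (0.153, 32), (0.154, 34), (0.156, 24), (0.157, 15), (0.159, 7), (0.16, 0), (0.162, -1), (0.163, -2), (0.165, -2)]
[11, 16, 22, 33, 44, 51, 59, 54, 50, 41, 33, 29, 26, 24]
```

View pics/u1.png

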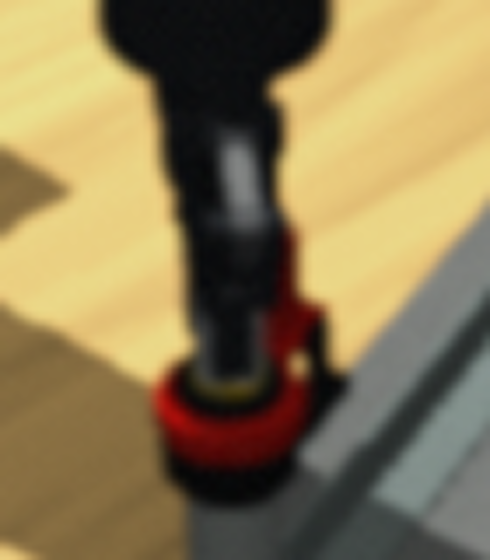

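```bash
python3 -c "
from workcell import r
r.close_job(); o=r.observe(); print(o['clock'],o['tcp_pos'],o['grip_width'],o['contact_force'])"
```

```text
the job is handed in; nothing more can be done
the job is handed in; nothing more can be done
```

I handed the job in at about 9 s. The leg was still gripped at its mark and the lever was shut. No verdict came back.

**What I did:** I found the leg at about (0.511, 0.029) from both cameras and gripped it with the finger tips about 9 mm above the yellow band's lower edge. I pushed it in about 82 mm. After holding it level for more than 0.2 s with the lever open, I turned the hand about 77° clockwise, which swept the lever shut.

**Last checks:**
- **Mark:** before the turn, the band's lower edge was within about 0.5 mm of the collar top. The tool height then stayed at 0.158 m through the turn.
- **Lever:** its arm tip did not move over the last two hand turns, while the wrist moment rose from 0.18 to 0.57 N m. That means it is against its stop.
- **Grip:** the opening held at 22–23 mm on the leg. External force on the tool was about 11 N.
- **Surroundings:** the tape roll, bin and carton had not visibly moved in the last top-camera picture.

**Less certain:**
- **Band at the end:** the fingers partly hid it in the final picture. I judged the final mark from the visible lower edge and the unchanged tool height.
- **Grip force:** it was not measured directly.
- **Leg position:** the two cameras first disagreed by 5–7 mm. I settled it from the scene camera view of the open fingers around the leg; closing on the leg then gave almost no side force.

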